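# Start the flange nut on the painting stand's stud

## Robot

A 6-joint arm with a two-finger parallel gripper is mounted at the origin on the work surface. World frame = base frame: x ahead of the robot, y to its left, z up, the work surface at z = 0. Lengths are in m, angles in rad, forces in N, time in s.
With the tool pointing down it reaches from about 0.35 to 0.775 m from the base axis. Payload 7.3 kg.
Tool frame: the origin (TCP) lies at the very end of the fingers, on their centre line; the grasp point (between the pads) lies 19 mm behind it; z points along the fingers, y is the line along which they close (so a half turn about z gives the same grasp; the last joint's range is limited). The gripper opens to 92 mm and grips with 3 to 60 N. Pads are 19 mm wide; open, the fingers measure 130 mm over their backs; the gripper's body (75 mm by 190 mm) begins 47 mm behind the grasp point.
Start: joints at [-1.248, 0.342, 1.524, -0, 1.275, -0.146], TCP at [0.237, -0.468, 0.227] pointing down, gripper open.
Joint ranges: [-2.53, 2.53], [-0.77, 2.02], [0.04, 2.7], [-1, 4.14], [0.28, 2.66], [-3.11, 3.11]. Speed limits (rad/s): [2.57, 2.57, 3.14, 3.14, 3.14, 3.14].

## Interface

Orientations are given as [roll, pitch, yaw] about the fixed x, y, z axes, in that order (R = Rz(yaw) Ry(pitch) Rx(roll)).
In Python, from cell import manip gives the robot as it stands.
- The arm moves only by the tool jog_arm, called after "Emit:" by a JSON object that holds its "name" and its "arguments". Schema: {"type":"object","properties":{"segments":{"type":"array","items":{"type":"object","properties":{"sx":{"type":"number"},"sy":{"type":"number"},"sz":{"type":"number"},"rz":{"type":"number"},"jaw":{"type":"number"}},"additionalProperties":false,"required":["jaw"]},"minItems":1,"maxItems":5},"grip_force":{"type":"number"},"only":{"type":"string"},"quiet":{"type":"boolean"},"lines":{"type":"string"}},"required":["segments"],"additionalProperties":false}. segments is a list of rows, 1 to 5 of them, each an object with the fields sx, sy, sz (the shift in a scale on which 1.0 is 0.25 m), rz (a turn about the tool's z in a scale on which 1.0 is 4 rad), jaw (the opening from 0.0 (shut) to 1.0 (fully open)); a field left out counts as zero (the opening has to be given); each row is the pose to reach, as a shift and turn from the pose commanded when the call began, along the tool's axes at that moment; what a row does not reach only later rows make up. A row lasts 1/12 s, in which the tool goes at most 0.0417 m and 0.125 rad, less where a joint would pass 70% of its speed; a pose out of reach is approached as far as the arm can. The fingers move at their own pace and stop on an object; grip_force is the grip in N (left out, the last holds). Time passes only in rows, so rows that do not move let the fingers close. The tool returns the time, the measured TCP pose, the force, the opening and the grip force at its end. only (a regular expression) keeps the lines of the reply that match it, lines (a string "A,B") keeps lines A to B, and quiet returns only ok. No shift or turn number may pass 1 either way. Input that does not fit is refused with a message, and nothing moves.
- manip.sense(): the state, without advancing time (a new reading comes with each control period).
- manip.camera(name): name is "side" or "top"; returns the picture (420x560x3 uint8, blue, green, red); there is no depth.
- manip.camera_params(name): a dict with "vfov" (degrees; the focal length in pixels is half the picture's height over the tangent of half this angle, whatever the lens; pixels are square), "cx", "cy" (the principal point, pixels), "world_to_cam" (4x4, takes a point from world to camera coordinates). Camera axes: x right, y down, z forward; pixel columns grow to the right and rows downward; lengths in m; the calibration is good to about 2 mm. A picture is of the moment at which its call begins. camera_params takes no time and is no camera call.
- manip.job_done(): hands the job in; it is judged then, once.
The state is a dict: "clock": time; "joints": joint angles; "joint_velocities": joint speeds; "joint_torque": joint torques, N m; "tool_pos": TCP position; "eef_rot": TCP orientation; "force": force on the tool from outside, world axes, zero at the start; "wrist_torque": the same for the moment, N m; "grip_width": opening from 0.0 (shut) to 1.0 (fully open); "grasp_force": force on a finger pad.
Only numpy, scipy, OpenCV 4.12 (cv2) and the standard library are available. Lean on these libraries where they do the work, as an engineer would, in place of code of your own. Each camera call takes 0.05 s, during which the arm holds its last target. There are 200 camera calls.

## Task

Take the eared flange nut and set it upright on the stud of the painting stand, resting on the stud's two teeth with its ears about 60 degrees clockwise (seen from above) of the long side of the green panel. Then, without lifting it off the teeth, back it off anticlockwise until the ears lie along the panel's long side and the nut drops in, flat on the washer, and let go of it. Leave the plain nut where it lies.

Things in the scene. Friction and masses are not known exactly. Their poses are not given: they have to be found in the camera images.
- nut: The steel flange nut to use: 36 mm tall, about 0.35 kg, loose on the table. Hexagon 58 mm across flats on a round flange 70 mm wide, 6 mm thick, with two ears on either side. Origin: centre of the underside; z up the bore; x along one ear, the other at -x. Two flats face +y and -y, the rest 60 degrees on. Grip it across flats, fingertips about 10 mm above the underside, clear of the flange.
- ear (a point): Point on top of the nut's +x ear, 40 mm from its axis, 6 mm above its underside. Ears are 16 mm wide and reach 48 mm from the axis. The nut is the same after half a turn. Its 44 mm bore is narrowed in the bottom 6 mm by a lip to 29 mm, except for two gaps in the lip under the ears.
- stand: Fixed stand: dark steel block with a green sheet-metal letter-box panel on top, 200 mm along its x, 130 mm along its y, panel top 40 mm high (rims 42 mm), and an upright stud in the middle with a 72 mm washer round it (washer top 44 mm high). Origin: on the table under the stud's axis; z up.
- stud (a point): On the stud's axis at the tops of its two teeth, 56 mm high. Core 26 mm, cone above to an 8 mm tip 78 mm high. Teeth 8 mm wide stick out along the stand's +x and -x to 18 mm. With ears over 40 degrees from that x axis the nut rests on the teeth; within 13 degrees its gaps pass them and it drops 12 mm onto the washer. A grip may hold it up: opening the fingers lets it fall.
- plain_nut: Bystander: plain steel hex nut without flange or ears, 46 mm across flats, 24 mm tall, loose on the table. Origin: centre of the underside, z up. Leave it alone. (A loose paint tin, 74 mm wide, 85 mm tall, stands further off.)

How it is judged:
On the way, in this order (a step that is already met when the one before it is completed fails the run):
1. the nut is upright on the stud, on top of the teeth (underside 52 to 62 mm high, within 10 mm of the axis), its ears 39 to 90 degrees clockwise of the stand's x axis (z of nut in the frame of stand between 0.052 and 0.062 m and horizontal distance between nut and stand below 0.01 m and angle between nut's own z axis and vertical below 0.2 rad and ((x of ear in the frame of stand above 0 m and y of ear in the frame of stand below 0 m) or (x of ear in the frame of stand below 0 m and y of ear in the frame of stand above 0 m)) and angle between the x axis of nut and the x axis of stand, either way round above 0.68 rad), for 0.2 s.
2. still on top of the teeth, it is backed off anticlockwise: its ears pass from 38 to 15 degrees clockwise of the stand's x axis (z of nut in the frame of stand between 0.052 and 0.062 m and horizontal distance between nut and stand below 0.01 m and angle between nut's own z axis and vertical below 0.2 rad and ((x of ear in the frame of stand above 0 m and y of ear in the frame of stand below 0 m) or (x of ear in the frame of stand below 0 m and y of ear in the frame of stand above 0 m)) and angle between the x axis of nut and the x axis of stand, either way round between 0.26 and 0.66 rad).
3. the nut has dropped in over the teeth (z of nut in the frame of stand below 0.048 m and horizontal distance between nut and stand below 0.008 m), for 0.1 s.
At the end, for the whole second after the job is handed in: The flange nut is dropped in and at rest on the stud: underside within 3 mm of the washer, within 6 mm of the stud's axis, tilted less than 7 degrees, ears within 25 degrees of the panel's long side; the plain nut is within 30 mm of where it lay (z of nut in the frame of stand below 0.047 m and horizontal distance between nut and stand below 0.006 m and angle between nut's own z axis and vertical below 0.12 rad and angle between the x axis of nut and the x axis of stand, either way round below 0.45 rad and linear speed of nut below 0.02 m/s and distance of plain_nut from where it was at the start of the episode below 0.03 m); the robot touches nothing.
It fails at once if the plain nut is moved more than 30 mm (distance of plain_nut from where it was at the start of the episode above 0.03 m).
It also fails if it takes over 45 s, if anything falls off the work surface, if the arm or the gripper's body presses on something with over 40 N, if the wrist force passes 120 N, or if a joint passes its speed limit or range.

## Working session

There is one attempt and no reset: what is moved stays moved. The work goes in short steps, Python scripts to look and compute and a tool call to move; the robot and the scene stay as the last step left them, time stands still between calls to the robot, and variables do not carry over. Pictures are saved under pics/ and viewed, at most 10 in all, crops included, and the job is handed in when it is done.

```bash
ls; mkdir -p pics
```

Run:
```python
from cell import manip
import cv2
for n in("top","side"):
    cv2.imwrite(f"pics/{n}0.png",manip.camera(n)); p=manip.camera_params(n); print(n,p)
s=manip.sense();print(s["clock"],s["tool_pos"],s["eef_rot"],s["grip_width"],s["force"])
```

```text
cell.py
pics
top {'vfov': 47.54035571527015, 'cx': 281.15503546804695, 'cy': 208.51974490405303, 'world_to_cam': array([[-0.02047442, -0.99978275,  0.003906  , -0.02801118],
       [-0.99162887,  0.01980896, -0.12759229,  0.54266356],
       [ 0.1274872 , -0.00648568, -0.99181901,  1.07560204],
       [ 0.        ,  0.        ,  0.        ,  1.        ]])}
side {'vfov': 43.55669501927712, 'cx': 277.4562828385159, 'cy': 215.49793646775527, 'world_to_cam': array([[-0.97669517, -0.21407845,  0.01539323,  0.52002409],
       [-0.1133203 ,  0.45343618, -0.88405551,  0.15193679],
       [ 0.18227739, -0.86519712, -0.46712836,  0.95869017],
       [ 0.        ,  0.        ,  0.        ,  1.        ]])}
0.1 [ 0.23710753 -0.46801547  0.22611265] [-3.14023958e+00 -1.77903986e-04  4.68794040e-01] 0.9950188876184928 [0.24041165 0.33986537 0.26490788]
```

View pics/top0.png

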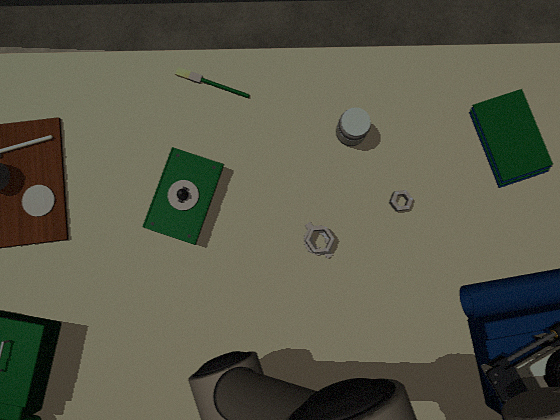

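View pics/side0.png

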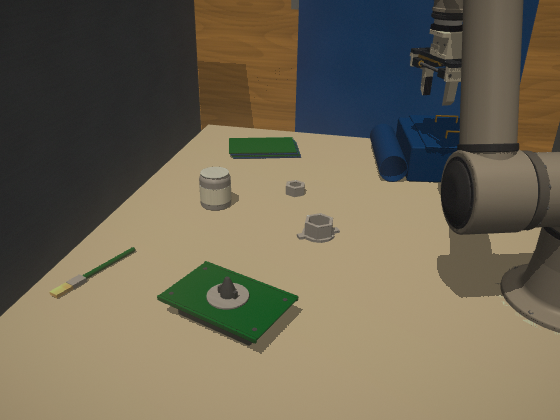

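The top view shows the nut near (319,240), the stand near (183,194) and the plain nut at (401,201). In the side view the nut is near (319,228) and the stud near (228,290). I'll zoom in on these.

Run:
```python
import cv2,numpy as np
t=cv2.imread("pics/top0.png");s=cv2.imread("pics/side0.png")
def z(im,x,y,w,h): return cv2.resize(im[y:y+h,x:x+w],(400,300),interpolation=cv2.INTER_CUBIC)
o=np.vstack([np.hstack([z(t,285,212,72,54),z(t,133,142,104,78+26-26)]),np.hstack([z(s,283,201,72,54),z(s,150,250,160,120)])])
cv2.imwrite("pics/z.png",cv2.convertScaleAbs(o,alpha=1.3))
```

```text
(no output)
```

View pics/z.png

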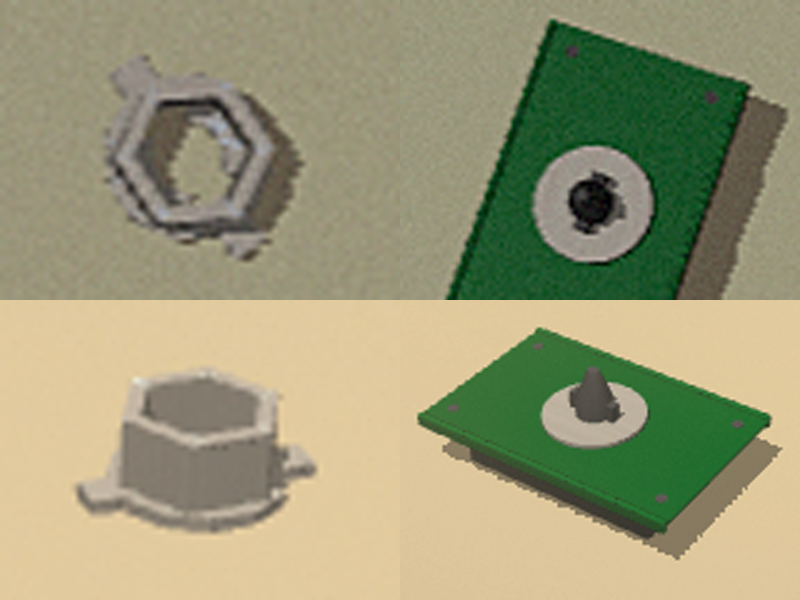

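Top crop: hexagon corners and ears are clear, with the ears running upper-left to lower-right. The stand's teeth lie along the panel's long side. Next I'll fit poses to the points from both views.

Create h.py:
```python
import numpy as np,cv2
from scipy.optimize import least_squares
from cell import manip
P={n:manip.camera_params(n) for n in("top","side")}
def proj(n,X):
    p=P[n];X=np.atleast_2d(X);c=X@p["world_to_cam"][:3,:3].T+p["world_to_cam"][:3,3]
    f=210/np.tan(np.radians(p["vfov"])/2)
    return c[:,:2]/c[:,2:]*f+[p["cx"],p["cy"]]
def place(q,M):
    c,s=np.cos(q[2]),np.sin(q[2]);M=np.asarray(M,float)
    return M@np.array([[c,s,0],[-s,c,0],[0,0,1]])+[q[0],q[1],q[3] if len(q)>3 else 0]
def fit(obs,q0):  # obs: list of (cam, model points, pixels)
    r=lambda q:np.concatenate([(proj(n,place(q,M))-px).ravel() for n,M,px in obs])
    s=least_squares(r,q0,loss="soft_l1");print(np.round(s.x,4),"rms",np.sqrt(np.mean(r(s.x)**2)));return s.x,np.round(r(s.x).reshape(-1,2),1)
R=.029/np.cos(np.pi/6)
HEX=[[R*np.cos(k*np.pi/3),R*np.sin(k*np.pi/3),.036] for k in range(6)]
EAR=[[.048,-.008,.006],[.048,.008,.006],[-.048,.008,.006],[-.048,-.008,.006]]
def ring(r,z): 
    a=np.linspace(0,2*np.pi,60);return np.c_[r*np.cos(a),r*np.sin(a),0*a+z]
PAN=[[.1,.065,.042],[-.1,.065,.042],[-.1,-.065,.042],[.1,-.065,.042]]
def draw(im,n,q,M,col,sc):
    cv2.polylines(im,[np.round((proj(n,place(q,M))+.5)*sc*16-8).astype(int)],True,col,1,cv2.LINE_AA,4)
```

Run:
```python
from h import *
t=cv2.imread("pics/top0.png");s=cv2.imread("pics/side0.png")
def quad(im,x,y,w,h):
    c=cv2.cvtColor(im[y:y+h,x:x+w],cv2.COLOR_BGR2HSV)
    m=cv2.inRange(c,(45,100,25),(85,255,255))
    k=max(cv2.findContours(m,0,2)[0],key=cv2.contourArea);k=cv2.convexHull(k)
    a=cv2.approxPolyN(k,4,ensure_convex=True).reshape(-1,2) if hasattr(cv2,"approxPolyN") else cv2.minAreaRect(k)
    return a+[x,y]
qt=quad(t,130,135,110,120);qs=quad(s,145,255,165,95);print(qt.tolist(),qs.tolist())
def order(q,n,q0):
    pr=proj(n,place(q0,PAN));return np.array([q[np.argmin(((q-p)**2).sum(1))] for p in pr])
# rough stand from panel diag
def back(n,u,v,z):
    f=lambda a:(proj(n,[[a[0],a[1],z]])-[u,v]).ravel();return least_squares(f,[.5,0]).x
c=back("top",183,194,.044);a=back("top",198,155,.042)-c;q0=[*c,np.arctan2(a[1],a[0])]
print("rough",q0)
# washer and tip
def wash(im,x,y,w,h):
    c=cv2.cvtColor(im[y:y+h,x:x+w],cv2.COLOR_BGR2HSV);m=cv2.inRange(c,(0,0,90),(40,120,255))
    k=max(cv2.findContours(m,0,2)[0],key=cv2.contourArea);(e,_,_)=cv2.fitEllipse(cv2.convexHull(k));return np.array(e)+[x,y]
wt=wash(t,163,175,40,40);print("washer",wt,back("top",*wt,.044))
tip=[[0,0,.078]]
q,r=fit([("top",PAN,order(qt,"top",q0)),("side",PAN,order(qs,"side",q0)),("top",[[0,0,.044]]*2,[wt]*2),("side",tip,[[227.2,276.5]])],q0);print(r.tolist())
O=np.array([285,212]);k=lambda a:(np.array(a)/ (400/72))-.5+O
c=back("top",319,240,.036);e=back("top",*k([130,70]),.006)-back("top",*k([245,250]),.006)
n0=[*c,np.arctan2(e[1],e[0])];print(n0)
ht=k([[155,78],[113,155],[165,215],[233,228],[273,145],[243,85]])
from itertools import permutations
def near(n,M,px,q0):
    pr=proj(n,place(q0,M));return np.array([px[np.argmin(((px-p)**2).sum(1))] for p in pr])
hs=np.array([[128,382],[205,372],[277,392],[272,432],[190,447],[120,412]])/(400/72)-.5+[283,201]
nn,r=fit([("top",HEX,near("top",HEX,ht,n0))],n0);print(r.tolist())
nn,r=fit([("top",HEX,near("top",HEX,ht,n0)),("side",HEX,near("side",HEX,hs-[0,300/(400/72)],nn))],n0);print(r.tolist())
np.save("q.npy",np.array([q,nn]))
o=[]
for n,im in(("top",t),("side",s)):
    S=6;b=cv2.resize(im,None,fx=S,fy=S,interpolation=cv2.INTER_CUBIC)
    for M in(HEX,EAR,ring(.035,.006),ring(.035,0)):draw(b,n,nn,M,(0,0,255),S)
    for M in(PAN,ring(.036,.044),ring(.004,.078)):draw(b,n,q,M,(255,0,255),S)
    for p,w in((nn,70),(q,150)):
        u,v=proj(n,[[p[0],p[1],.03]])[0];x,y=int((u-w/2)*S),int((v-w*3/8)*S);o.append(cv2.resize(b[y:y+w*S*3//4,x:x+w*S],(400,300),interpolation=cv2.INTER_AREA))
cv2.imwrite("pics/f.png",np.vstack([np.hstack(o[:2]),np.hstack(o[2:])]))
```

```text
[[223, 164], [195, 244], [142, 227], [172, 147]] [[300, 296], [254, 343], [154, 298], [205, 261]]
rough [np.float64(0.5792544673173036), np.float64(0.1877324287307052), np.float64(-0.3551349502944877)]
washer [182.90484047 194.6707859 ] [0.57768569 0.18794355]
[ 0.5776  0.1887 -0.3408] rms 1.1074417628411317
[[-0.8, -0.6], [-0.6, -0.2], [-0.4, 0.7], [0.4, -0.5], [1.9, -2.1], [1.2, -3.1], [-1.5, 0.0], [0.1, -0.4], [-0.3, 0.1], [-0.3, 0.1], [-0.4, 1.7]]
[np.float64(0.4668661786203126), np.float64(-0.12478343050507279), np.float64(0.5413275335730944)]
[ 0.4699 -0.1267  0.4921] rms 0.9441734955160623
[[0.2, 0.5], [0.4, -0.9], [-1.7, 1.0], [0.6, -1.2], [0.6, 1.2], [-1.2, -0.6]]
[ 0.4703 -0.1273  0.5438] rms 0.8604736969152168
[[-0.2, 0.7], [0.7, -0.3], [-0.8, 1.2], [1.5, -1.8], [0.9, 0.3], [-1.6, -1.1], [-0.2, 1.2], [-0.4, 0.1], [-0.6, 0.5], [0.1, 0.5], [0.8, -0.7], [0.7, -0.5]]
```

View pics/f.png

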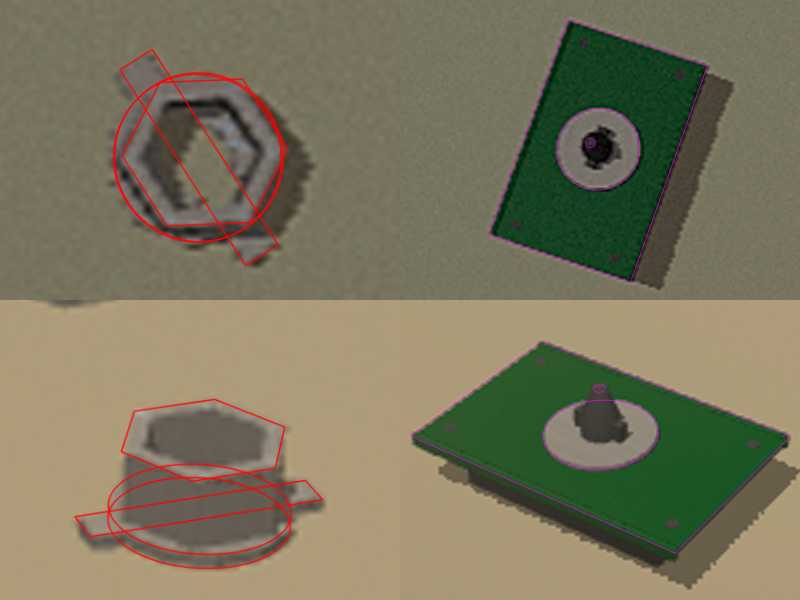

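Create d.py:
```python
import sys,numpy as np
from cell import manip
x,y,z,w=map(float,sys.argv[1:5]);s=manip.sense();e=s["eef_rot"];p=s["tool_pos"]
from scipy.spatial.transform import Rotation as R
d=R.from_euler("xyz",e).inv().apply(np.array([x,y,z])-p)
t=-(w-e[2]);print("clock",round(s["clock"],2),"pos",np.round(p,4),"rot",np.round(e,3),"d",np.round(d,4),"turn",round(t,3),"grip",s["grip_width"],s["grasp_force"],"F",np.round(s["force"],1))
```

Run:
```python
from h import *
q=np.load("q.npy")[1]
t=cv2.imread("pics/top0.png");s=cv2.imread("pics/side0.png")
# silhouette-free check: ear tip pixels from overlay picture, 70 px wide crop centred as drawn
def pix(n,a,dy=0):
    u,v=proj(n,[[q[0],q[1],.03]])[0];o=np.array([int((u-35)*6),int((v-70*3/8)*6)])/6
    return (np.array(a,float)-[0,dy])*70/400+o-.5+.5/6
te=pix("top",[[146,72],[258,250]]);se=pix("side",[[97,525],[308,490]],300)
print(te,se)
M=[[.046,0,.006],[-.046,0,.006]]
ht=pix("top",[[160,80],[117,156],[170,222],[245,228],[280,152],[245,83]])
def near(n,M,px,q0):
    pr=proj(n,place(q0,M));return np.array([px[np.argmin(((px-p)**2).sum(1))] for p in pr])
for ob in ([("top",M,near("top",M,te,q))],[("side",M,near("side",M,se,q))],[("top",HEX,near("top",HEX,ht,q))],
  [("top",M,near("top",M,te,q)),("side",M,near("side",M,se,q)),("top",HEX,near("top",HEX,ht,q))]): fit(ob,q)
```

```bash
python3 d.py 0.4695 -0.1275 0.09 0.53
```

```text
[[309.8        224.51666667]
 [329.4        255.66666667]] [[299.725      234.79166667]
 [336.65       228.66666667]]
[ 0.4687 -0.1286  0.5277] rms 0.7808465031434696
[ 0.4686 -0.1283  0.5908] rms 0.5010157107418974
[ 0.4697 -0.1265  0.5104] rms 0.5888943244921826
[ 0.4694 -0.1272  0.5292] rms 0.7376986602723445
clock 0.1 pos [ 0.2371 -0.468   0.2261] rot [-3.14  -0.     0.469] d [ 0.3611 -0.1986  0.1364] turn -0.061 grip 0.9950188876184928 0.0 F [0.2 0.3 0.3]
```

The manual's scale: shifts go in shares of 0.25 m and turns go in shares of 4 rad. Converting my numbers, 0.17 m is 0.68, 0.136 m is 0.544, -0.06 rad is -0.015.

Emit:
{"name": "jog_arm", "arguments": {"segments": [{"sx": 0.136,"sy": -0.076,"sz": 0.036,"rz": -0.0075,"jaw": 1},{"sx": 0.272,"sy": -0.152,"sz": 0.072,"rz": -0.015,"jaw": 1},{"sx": 0.408,"sy": -0.228,"sz": 0.108,"rz": -0.015,"jaw": 1},{"sx": 0.544,"sy": -0.304,"sz": 0.144,"rz": -0.015,"jaw": 1},{"sx": 0.68,"sy": -0.38,"sz": 0.18,"rz": -0.015,"jaw": 1}], "grip_force": 30}}

```text
clock: 0.52
tool_pos: [0.3464, -0.3051, 0.1811]
eef_rot: [-3.141, 0.0, 0.528]
force: [1.3, -0.1, -0.0]
grip_width: 0.999
grasp_force: 0.0
```

```bash
python3 d.py 0.4695 -0.1273 0.09 0.53
```

```text
clock 0.52 pos [ 0.3464 -0.3051  0.1811] rot [-3.141  0.     0.528] d [ 0.196  -0.0915  0.0911] turn -0.002 grip 0.9992577067746182 0.0 F [ 1.3 -0.1 -0. ]
```

Converted, 0.18 m is 0.72, 0.144 m is 0.576.

Emit:
{"name": "jog_arm", "arguments": {"segments": [{"sx": 0.144,"sy": -0.068,"sz": 0.068,"jaw": 1},{"sx": 0.288,"sy": -0.136,"sz": 0.136,"jaw": 1},{"sx": 0.432,"sy": -0.204,"sz": 0.204,"jaw": 1},{"sx": 0.576,"sy": -0.272,"sz": 0.272,"jaw": 1},{"sx": 0.72,"sy": -0.336,"sz": 0.34,"jaw": 1}]}}

```text
clock: 0.93
tool_pos: [0.4554, -0.1474, 0.0989]
eef_rot: [-3.141, 0.0, 0.529]
force: [0.4, -1.4, -0.3]
grip_width: 0.999
grasp_force: 0.0
```

Emit:
{"name": "jog_arm", "arguments": {"segments": [{"sx": 0.064,"sy": -0.032,"sz": 0.024,"jaw": 1},{"sx": 0.064,"sy": -0.032,"sz": 0.024,"jaw": 1}]}}

```text
clock: 1.1
tool_pos: [0.465, -0.1308, 0.0919]
eef_rot: [-3.138, 0.001, 0.533]
force: [-0.4, -0.4, 0.1]
grip_width: 0.999
grasp_force: 0.0
```

```bash
python3 d.py 0.4695 -0.1273 0.011 0.53
```

```text
clock 1.1 pos [ 0.465  -0.1308  0.0919] rot [-3.138e+00  1.000e-03  5.330e-01] d [ 0.0057 -0.0004  0.0809] turn 0.003 grip 0.9988602187704235 0.0 F [-0.4 -0.4  0.1]
```

Converted, 0.08 m is 0.32, 0.06 m is 0.24.

Emit:
{"name": "jog_arm", "arguments": {"segments": [{"sx": 0.02,"sz": 0.12,"jaw": 1},{"sx": 0.02,"sz": 0.24,"jaw": 1},{"sx": 0.02,"sz": 0.32,"jaw": 1},{"sx": 0.02,"sz": 0.32,"jaw": 1}]}}

```text
clock: 1.43
tool_pos: [0.4662, -0.1313, 0.0107]
eef_rot: [-3.136, 0.004, 0.528]
force: [-0.8, 0.5, 0.0]
grip_width: 1.0
grasp_force: 0.0
```

Emit:
{"name": "jog_arm", "arguments": {"segments": [{"jaw": 0.5},{"jaw": 0.5},{"jaw": 0.5},{"jaw": 0.5},{"jaw": 0.5}], "grip_force": 30}}

```text
clock: 1.85
tool_pos: [0.4693, -0.1319, 0.0148]
eef_rot: [3.141, -0.001, 0.528]
force: [-1.5, 2.7, 1.6]
grip_width: 0.685
grasp_force: 1.3
```

```bash
python3 d.py 0.4695 -0.1273 0.011 0.53
```

```text
clock 1.85 pos [ 0.4693 -0.1319  0.0148] rot [ 3.141e+00 -1.000e-03  5.280e-01] d [ 0.0025 -0.0038  0.0038] turn -0.002 grip 0.6854146773653016 1.3494239374995232 F [-1.5  2.7  1.6]
```

Emit:
{"name": "jog_arm", "arguments": {"segments": [{"jaw": 0.4},{"jaw": 0.4},{"jaw": 0.4},{"jaw": 0.4}], "grip_force": 30}}

```text
clock: 2.18
tool_pos: [0.4689, -0.1315, 0.0146]
eef_rot: [3.141, -0.0, 0.529]
force: [-3.1, 1.9, 6.8]
grip_width: 0.632
grasp_force: 29.8
```

```bash
python3 d.py 0.4695 -0.1273 0.011 0.53
```

Run:
```python
from h import *
for n in P: cv2.imwrite(f"pics/{n}1.png",manip.camera(n))
s=cv2.imread("pics/side1.png");t=cv2.imread("pics/top1.png")
z=lambda im,x,y:cv2.resize(im[y:y+75,x:x+100],(400,300),interpolation=cv2.INTER_CUBIC)
cv2.imwrite("pics/g1.png",np.hstack([z(s,270,180),z(t,270,200)]))
```

```text
clock 2.18 pos [ 0.4689 -0.1315  0.0146] rot [ 3.141 -0.     0.529] d [ 0.0026 -0.0034  0.0036] turn -0.001 grip 0.6320672768550157 29.82640027999878 F [-3.1  1.9  6.8]
```

View pics/g1.png

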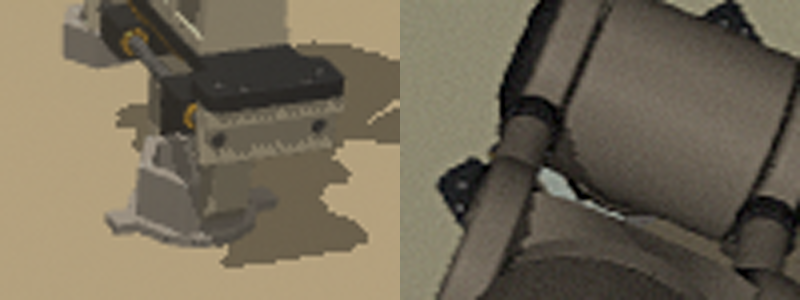

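Side view: the fingers straddle the nut's flats with the tips just above the flange, and the 58 mm opening matches the flats. Now I lift and carry it.

Converted, -0.14 m is -0.56, -0.11 m is -0.44.

Emit:
{"name": "jog_arm", "arguments": {"segments": [{"sz": -0.12,"jaw": 0.4},{"sz": -0.28,"jaw": 0.4},{"sz": -0.44,"jaw": 0.4},{"sz": -0.56,"jaw": 0.4},{"sz": -0.56,"jaw": 0.4}], "grip_force": 40}}

```text
clock: 2.7
tool_pos: [0.4721, -0.1332, 0.1599]
eef_rot: [3.132, -0.007, 0.529]
force: [1.1, -0.8, -2.0]
grip_width: 0.631
grasp_force: 39.8
```

```bash
python3 d.py 0.578 0.186 0.14 1.753
```

```text
clock 2.7 pos [ 0.4721 -0.1332  0.1599] rot [ 3.132 -0.007  0.529] d [ 0.2523 -0.2223  0.0194] turn -1.224 grip 0.6313859568004423 39.75543737411499 F [ 1.1 -0.8 -2. ]
```

Converted, 0.125 m is 0.5, -0.11 m is -0.44, -0.6 rad is -0.15.

Emit:
{"name": "jog_arm", "arguments": {"segments": [{"sx": 0.1,"sy": -0.088,"rz": -0.03,"jaw": 0.4},{"sx": 0.2,"sy": -0.176,"rz": -0.06,"jaw": 0.4},{"sx": 0.3,"sy": -0.264,"rz": -0.09,"jaw": 0.4},{"sx": 0.4,"sy": -0.352,"sz": 0.02,"rz": -0.12,"jaw": 0.4},{"sx": 0.5,"sy": -0.44,"sz": 0.04,"rz": -0.15,"jaw": 0.4}]}}

```text
clock: 3.12
tool_pos: [0.5213, 0.0277, 0.1428]
eef_rot: [-3.141, 0.001, 1.134]
force: [0.1, 1.0, -1.7]
grip_width: 0.632
grasp_force: 39.7
```

```bash
python3 d.py 0.578 0.186 0.14 1.753
```

```text
clock 3.12 pos [0.5213 0.0277 0.1428] rot [-3.141e+00  1.000e-03  1.134e+00] d [ 0.1674 -0.0155  0.0027] turn -0.619 grip 0.6320320490363511 39.74955081939697 F [ 0.1  1.  -1.7]
```

Converted, 0.167 m is 0.668, 0.136 m is 0.544, -0.6 rad is -0.15.

Emit:
{"name": "jog_arm", "arguments": {"segments": [{"sx": 0.136,"sy": -0.012,"rz": -0.03,"jaw": 0.4},{"sx": 0.272,"sy": -0.024,"rz": -0.06,"jaw": 0.4},{"sx": 0.408,"sy": -0.036,"rz": -0.09,"jaw": 0.4},{"sx": 0.544,"sy": -0.052,"rz": -0.12,"jaw": 0.4},{"sx": 0.668,"sy": -0.062,"rz": -0.15,"jaw": 0.4}]}}

```text
clock: 3.53
tool_pos: [0.5784, 0.1858, 0.1422]
eef_rot: [-3.14, 0.0, 1.735]
force: [0.3, -0.8, -2.5]
grip_width: 0.628
grasp_force: 39.7
```

Emit:
{"name": "jog_arm", "arguments": {"segments": [{"rz": -0.005,"jaw": 0.4},{"rz": -0.005,"jaw": 0.4},{"rz": -0.005,"jaw": 0.4},{"rz": -0.005,"jaw": 0.4}]}}

```text
clock: 3.87
tool_pos: [0.5783, 0.1827, 0.143]
eef_rot: [-3.14, 0.0, 1.746]
force: [-0.0, 0.1, -2.8]
grip_width: 0.625
grasp_force: 39.8
```

```bash
python3 d.py 0.578 0.186 0.14 1.753;  python3 - <<'E'
from h import *
ims={n:manip.camera(n) for n in P};s=manip.sense();print(s["tool_pos"],s["eef_rot"])
for n in P: cv2.imwrite(f"pics/{n}2.png",ims[n])
sd=np.load("q.npy")[0];p=s["tool_pos"];q=[p[0]-.0005,p[1]+.0026,s["eef_rot"][2],p[2]-.0146];o=[]
for n in P:
    S=5;b=cv2.resize(ims[n],None,fx=S,fy=S,interpolation=cv2.INTER_CUBIC)
    for M in(HEX,EAR,ring(.035,.006),ring(.035,0)):draw(b,n,q,M,(0,0,255),S)
    draw(b,n,sd,ring(.036,.044),(255,0,255),S)
    u,v=proj(n,[q[:2]+[.12]])[0];x,y=int((u-40)*S),int((v-40)*S);o.append(b[y:y+400,x:x+400])
cv2.imwrite("pics/p2.png",np.hstack(o))
E
```

```text
clock 3.87 pos [0.5783 0.1827 0.143 ] rot [-3.14   0.     1.746] d [0.0033 0.0003 0.003 ] turn -0.007 grip 0.6254844513422323 39.755385518074036 F [-0.   0.1 -2.8]
[0.57859136 0.1826317  0.14360609] [-3.14101683e+00  2.73704642e-04  1.74638056e+00]
```

View pics/p2.png

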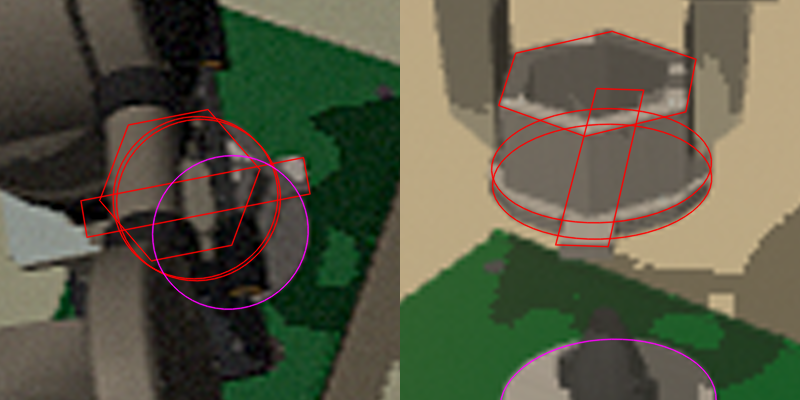

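Side view: the nut is held upright, matching the prediction within about 2 mm, with the near ear end at (585,250) in the crop. The top view shows the -y ear end at about (303,170). I correct the 3 mm offset and lower.

Converted, 0.05 m is 0.2, 0.0033 m is 0.0132, -0.005 rad is -0.0013.

Emit:
{"name": "jog_arm", "arguments": {"segments": [{"sx": 0.0132,"sz": 0.08,"rz": -0.0013,"jaw": 0.4},{"sx": 0.0132,"sz": 0.16,"rz": -0.0013,"jaw": 0.4},{"sx": 0.0132,"sz": 0.2,"rz": -0.0013,"jaw": 0.4},{"sx": 0.0132,"sz": 0.2,"rz": -0.0013,"jaw": 0.4}]}}

```text
clock: 4.3
tool_pos: [0.5766, 0.186, 0.0913]
eef_rot: [-3.137, 0.0, 1.752]
force: [-0.7, -0.6, -3.0]
grip_width: 0.631
grasp_force: 39.8
```

```bash
python3 d.py 0.578 0.186 0.0706 1.753
```

```text
clock 4.3 pos [0.5766 0.186  0.0913] rot [-3.137  0.     1.752] d [-0.0002  0.0015  0.0207] turn -0.001 grip 0.6311986092417007 39.75558400154114 F [-0.7 -0.6 -3. ]
```

Emit:
{"name": "jog_arm", "arguments": {"segments": [{"jaw": 0.4},{"jaw": 0.4},{"jaw": 0.4}]}}

```text
clock: 4.55
tool_pos: [0.5791, 0.1871, 0.0951]
eef_rot: [3.139, 0.0, 1.753]
force: [0.6, -0.6, -2.3]
grip_width: 0.63
grasp_force: 39.8
```

```bash
python3 d.py 0.578 0.186 0.0706 1.753
```

```text
clock 4.55 pos [0.5791 0.1871 0.0951] rot [3.139 0.    1.753] d [-0.0008 -0.0013  0.0245] turn 0.0 grip 0.6295884270306153 39.755457043647766 F [ 0.6 -0.6 -2.3]
```

Converted, 0.014 m is 0.056, 0.012 m is 0.048.

Emit:
{"name": "jog_arm", "arguments": {"segments": [{"sx": -0.004,"sy": -0.004,"sz": 0.024,"jaw": 0.4},{"sx": -0.004,"sy": -0.004,"sz": 0.048,"jaw": 0.4},{"sx": -0.004,"sy": -0.004,"sz": 0.056,"jaw": 0.4},{"sx": -0.004,"sy": -0.004,"sz": 0.056,"jaw": 0.4},{"sx": -0.004,"sy": -0.004,"sz": 0.056,"jaw": 0.4}]}}

```text
clock: 4.97
tool_pos: [0.5773, 0.1859, 0.0794]
eef_rot: [-3.141, 0.0, 1.754]
force: [1.0, -0.1, -3.1]
grip_width: 0.63
grasp_force: 39.8
```

```bash
python3 d.py 0.578 0.186 0.0706 1.753
```

Run:
```python
from h import *
ims={n:manip.camera(n) for n in P};s=manip.sense();print(s["tool_pos"],s["eef_rot"])
sd=np.load("q.npy")[0];q=[*sd[:2],1.753,s["tool_pos"][2]-.0146];o=[]
for n in P:
    S=6;b=cv2.resize(ims[n],None,fx=S,fy=S,interpolation=cv2.INTER_CUBIC)
    for M in(EAR,ring(.035,0)):draw(b,n,q,M,(0,0,255),S)
    draw(b,n,sd,ring(.036,.044),(255,0,255),S)
    u,v=proj(n,[q[:2]+[.07]])[0];x,y=int((u-33)*S),int((v-33)*S);o.append(b[y:y+400,x:x+400])
cv2.imwrite("pics/p3.png",np.hstack(o))
```

```text
clock 4.97 pos [0.5773 0.1859 0.0794] rot [-3.141  0.     1.754] d [-0.      0.0007  0.0088] turn 0.001 grip 0.6297595017547436 39.75563943386078 F [ 1.  -0.1 -3.1]
[0.57758899 0.18601339 0.07986004] [3.14131441e+00 9.54715892e-05 1.75386655e+00]
```

View pics/p3.png

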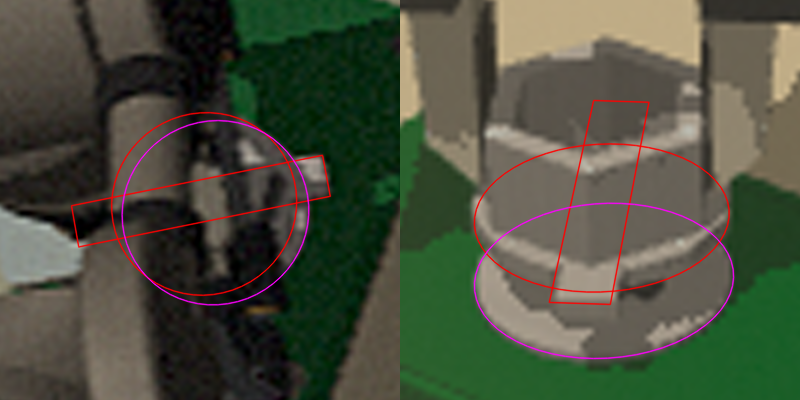

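The nut matches the target overlay in both views: the side crop ear end is at about (580,300) and the flange lies on the predicted ring. I go down onto the teeth.

Converted, 0.007 m is 0.028, 0.004 m is 0.016.

Emit:
{"name": "jog_arm", "arguments": {"segments": [{"sz": 0.016,"jaw": 0.4},{"sz": 0.028,"jaw": 0.4},{"sz": 0.028,"jaw": 0.4},{"sz": 0.028,"jaw": 0.4}]}}

```text
clock: 5.4
tool_pos: [0.5772, 0.1859, 0.0724]
eef_rot: [-3.141, 0.0, 1.754]
force: [-0.5, 0.2, -2.7]
grip_width: 0.629
grasp_force: 39.8
```

```bash
python3 d.py 0.578 0.186 0.0706 1.753
```

```text
clock 5.4 pos [0.5772 0.1859 0.0724] rot [-3.141  0.     1.754] d [-0.      0.0008  0.0018] turn 0.001 grip 0.6290591144790981 39.75554287433624 F [-0.5  0.2 -2.7]
```

Converted, 0.003 m is 0.012, 0.002 m is 0.008.

Emit:
{"name": "jog_arm", "arguments": {"segments": [{"sz": 0.008,"jaw": 0.4},{"sz": 0.012,"jaw": 0.4},{"sz": 0.012,"jaw": 0.4}]}}

```text
clock: 5.65
tool_pos: [0.5777, 0.186, 0.0705]
eef_rot: [3.141, 0.0, 1.754]
force: [-1.4, -0.1, 2.3]
grip_width: 0.631
grasp_force: 39.8
```

```bash
python3 d.py 0.578 0.186 0.0706 1.753
```

```text
clock 5.65 pos [0.5777 0.186  0.0705] rot [3.141 0.    1.754] d [-0.      0.0003 -0.0001] turn 0.001 grip 0.6307888973862169 39.75676417350769 F [-1.4 -0.1  2.3]
```

Contact with the teeth (force +5 N at 56 mm). Now I back the nut off, with small shifts to keep it centred.

Converted, 0.0008 m is 0.0032, 0.0005 m is 0.002, -0.3 rad is -0.075.

Emit:
{"name": "jog_arm", "arguments": {"segments": [{"jaw": 0.4},{"jaw": 0.4},{"rz": -0.025,"jaw": 0.4},{"sx": 0.0008,"sy": 0.002,"rz": -0.05,"jaw": 0.4},{"sx": 0.0016,"sy": 0.0032,"rz": -0.075,"jaw": 0.4}]}}

```text
clock: 6.07
tool_pos: [0.5789, 0.1866, 0.0705]
eef_rot: [3.14, 0.001, 2.059]
force: [-0.3, -0.4, 4.5]
grip_width: 0.631
grasp_force: 39.7
```

```bash
python3 d.py 0.579 0.1868 0.0706 2.354
```

```text
clock 6.07 pos [0.5789 0.1866 0.0705] rot [3.140e+00 1.000e-03 2.059e+00] d [ 0.0001  0.0002 -0.0001] turn -0.295 grip 0.6309406401475518 39.73146378993988 F [-0.3 -0.4  4.5]
```

Converted, 0.0008 m is 0.0032, 0.0005 m is 0.002, -0.3 rad is -0.075.

Emit:
{"name": "jog_arm", "arguments": {"segments": [{"sy": 0.0008,"rz": -0.025,"jaw": 0.4},{"sy": 0.002,"rz": -0.05,"jaw": 0.4},{"sy": 0.0032,"rz": -0.075,"jaw": 0.4},{"sy": 0.0032,"rz": -0.075,"jaw": 0.4}]}}

```text
clock: 6.4
tool_pos: [0.5793, 0.1871, 0.0702]
eef_rot: [3.141, 0.001, 2.357]
force: [-1.0, 0.7, 4.2]
grip_width: 0.627
grasp_force: 39.8
```

```bash
python3 d.py 0.5796 0.1877 0.0706 2.80
```

```text
clock 6.4 pos [0.5793 0.1871 0.0702] rot [3.141e+00 1.000e-03 2.357e+00] d [ 0.0002  0.0006 -0.0004] turn -0.443 grip 0.6272336044377733 39.76553678512573 F [-1.   0.7  4.2]
```

Converted, 0.0005 m is 0.002, 0.0003 m is 0.0012, -0.44 rad is -0.11.

Emit:
{"name": "jog_arm", "arguments": {"segments": [{"sy": 0.0008,"rz": -0.025,"jaw": 0.4},{"sy": 0.0012,"rz": -0.05,"jaw": 0.4},{"sy": 0.002,"rz": -0.075,"jaw": 0.4},{"sy": 0.002,"rz": -0.1,"jaw": 0.4},{"sy": 0.002,"rz": -0.11,"jaw": 0.4}]}}

```text
clock: 6.82
tool_pos: [0.5789, 0.187, 0.0689]
eef_rot: [-3.141, -0.001, 2.795]
force: [0.6, 0.1, -2.4]
grip_width: 0.629
grasp_force: 39.8
```

```bash
python3 d.py 0.5796 0.1877 0.0706 2.80
```

```text
clock 6.82 pos [0.5789 0.187  0.0689] rot [-3.141e+00 -1.000e-03  2.795e+00] d [-0.0005  0.0009 -0.0017] turn -0.005 grip 0.6288197413985018 39.75462555885315 F [ 0.6  0.1 -2.4]
```

The teeth no longer carry the nut, so the gaps are over them. I'll lower it in the grip.

Converted, 0.01 m is 0.04, 0.008 m is 0.032.

Emit:
{"name": "jog_arm", "arguments": {"segments": [{"sz": 0.016,"jaw": 0.4},{"sz": 0.032,"jaw": 0.4},{"sz": 0.04,"jaw": 0.4},{"sz": 0.04,"jaw": 0.4}]}}

```text
clock: 7.15
tool_pos: [0.5788, 0.1871, 0.059]
eef_rot: [-3.141, -0.001, 2.792]
force: [0.2, -0.0, -3.5]
grip_width: 0.627
grasp_force: 39.8
```

```bash
python3 d.py 0.5796 0.1877 0.0586 2.80
```

```text
clock 7.15 pos [0.5788 0.1871 0.059 ] rot [-3.141e+00 -1.000e-03  2.792e+00] d [-0.0005  0.0009  0.0004] turn -0.008 grip 0.6266179163308417 39.75553035736084 F [ 0.2 -0.  -3.5]
```

Dropped through freely and almost at the washer. I'll open, then rise.

Converted, 0.001 m is 0.004.

Emit:
{"name": "jog_arm", "arguments": {"segments": [{"sz": 0.004,"jaw": 0.4},{"sz": 0.004,"jaw": 0.6},{"sz": 0.004,"jaw": 0.8},{"sz": 0.004,"jaw": 1},{"sz": 0.004,"jaw": 1}]}}

```text
clock: 7.57
tool_pos: [0.5796, 0.1873, 0.0591]
eef_rot: [3.141, 0.001, 2.794]
force: [-0.2, -0.7, -0.0]
grip_width: 0.799
grasp_force: 0.0
```

Emit:
{"name": "jog_arm", "arguments": {"segments": [{"jaw": 1},{"jaw": 1},{"jaw": 1},{"jaw": 1}]}}

```text
clock: 7.9
tool_pos: [0.5793, 0.1872, 0.0588]
eef_rot: [-3.142, 0.0, 2.794]
force: [0.3, 0.1, 0.7]
grip_width: 0.996
grasp_force: 0.0
```

```bash
python3 d.py 0.5796 0.1877 0.0586 2.80
```

```text
clock 7.9 pos [0.5793 0.1872 0.0588] rot [-3.142  0.     2.794] d [-0.0002  0.0006  0.0002] turn -0.006 grip 0.996069699193144 0.0 F [0.3 0.1 0.7]
```

Converted, -0.18 m is -0.72, -0.15 m is -0.6.

Emit:
{"name": "jog_arm", "arguments": {"segments": [{"sz": -0.12,"jaw": 1},{"sz": -0.28,"jaw": 1},{"sz": -0.44,"jaw": 1},{"sz": -0.6,"jaw": 1},{"sz": -0.72,"jaw": 1}]}}

```text
clock: 8.32
tool_pos: [0.5797, 0.1873, 0.2426]
eef_rot: [3.14, 0.003, 2.794]
force: [1.0, 0.1, 0.4]
grip_width: 0.996
grasp_force: 0.0
```

Emit:
{"name": "jog_arm", "arguments": {"segments": [{"jaw": 1},{"jaw": 1},{"jaw": 1}]}}

```text
clock: 8.57
tool_pos: [0.5787, 0.1871, 0.2378]
eef_rot: [-3.141, -0.001, 2.794]
force: [-0.4, -0.1, -0.0]
grip_width: 0.999
grasp_force: 0.0
```

Run:
```python
from h import *
ims={n:manip.camera(n) for n in P};sd=np.load("q.npy")[0];q=[*sd[:3],.044];o=[]
for n in P:
    S=6;b=cv2.resize(ims[n],None,fx=S,fy=S,interpolation=cv2.INTER_CUBIC)
    for M in(HEX,EAR,ring(.035,0)):draw(b,n,q,M,(0,0,255),S)
    u,v=proj(n,[q[:2]+[.06]])[0];x,y=int((u-33)*S),int((v-33)*S);o.append(b[y:y+400,x:x+400])
cv2.imwrite("pics/p4.png",np.hstack(o))
```

```text
(no output)
```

View pics/p4.png

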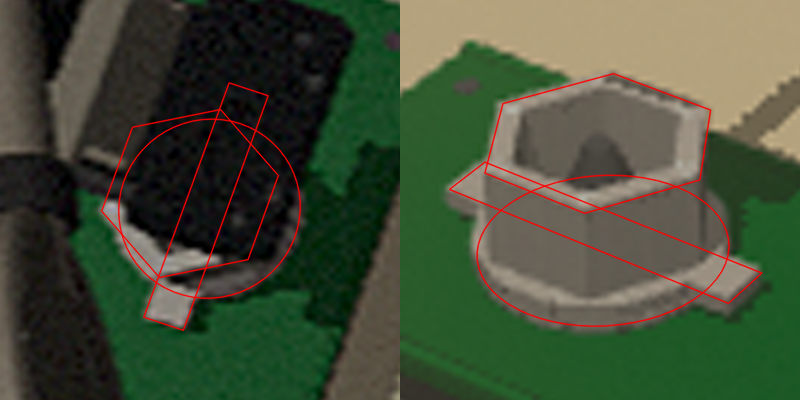

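The nut sits flat on the washer, and the overlay of the target pose matches: ear ends in the side crop are at about (465,185) and (735,280).

```bash
python3 -c "
from cell import manip
print(manip.job_done())"
```

```text
the job is handed in; nothing more can be done
None
```

The eared nut was set on the teeth, backed off anticlockwise and let go flat on the washer with its ears along the panel's long side; the plain nut was never touched, and the job was handed in at about 9 s (the hand-in gave no verdict).

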